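# Lock the meal carrier with the red pin from the carousel

### The job

The meal carrier is packed and must be locked for the drive: turn the pin carousel (it has a black handle) until the red pin stands in the middle of the opening in the clear guard, and lift that pin out there. Swing the hasp fully home over its staple and drop the red pin down through the staple's hole in front of the hasp, so that it hangs upright with its head resting on the staple. Leave the other pins in their pockets and the seasoning jar where it is.

Things in the scene. Friction and masses are not known exactly. Their poses are not given: they have to be found in the camera images.
- stand: Fixed carousel stand: foot, spindle and a flat clear round guard (radius 100 mm, underside 120 and top 124 mm above the counter, orange hub to 130 mm) over the turning tray. The guard has one wedge-shaped opening, 96 degrees wide, edged in orange, along the stand's own +x. Origin on the turning axis at counter height, z up; yaw varies.
- opening (a point): Middle of the guard's opening, 70 mm from the turning axis along the stand's +x: where a pin's centre is (about 66 mm above the counter) when its pocket stands in the middle of the opening. A pin can be lifted out only here; elsewhere the guard covers the pins, whose heads reach up to 108 mm. Frame as the stand's.
- carousel: White turning tray (radius 105 mm) on the stand's vertical axis; turns endlessly either way, stays where left (friction 0.04 N m). Five grey pockets (12.4 mm square, 37 mm deep, mouth 60 mm above the counter) lie 70 mm from the axis, 72 degrees apart; the one along its own +x, at the handle, is empty, the others hold one pin each, colours in any order. Origin on the axis, 15 mm up, z up.
- handle (a point): Turning handle of the tray: upright black cylinder 16 mm in diameter and 37 mm long (from 143 to 180 mm above the counter) on a 10 mm steel rod at the tray's rim, 125 mm from the turning axis, outside and above the guard. This point is the centre of the black grip.
- red_pin_center (a point): Red-headed locking pin (loose, about 50 g, 85 mm long): steel shank 10 mm in diameter, 45 mm long, tapered foot, below a red cylindrical head 22 mm in diameter, 40 mm long. Stands upright in a pocket, up to a few degrees of wobble. This point is on its axis half-way up, 42.5 mm from the foot, 2.5 mm below the head's underside; z up along the pin.
- carrier: Fixed grey front-loading meal carrier with a steel door and red bands, 300 mm deep (x), 320 mm wide (y), 220 mm high. Origin under its centre at counter height; its front, with the hasp, faces its own -x (150 mm from the origin). It stands so that this front looks roughly to the robot's left (+y); yaw changes.
- staple_hole (a point): Centre of the hole in the brass staple, a flat level tongue 6 mm thick and 24 mm wide jutting 43 mm out of the middle of the carrier's front (carrier y = 0). The hole goes straight down, 16 mm (out from the front) by 14 mm (along the front), 30 mm out from the front. This point is at its upper face, 188 mm above the counter; free below. Frame as the carrier's.
- hasp (a joint): Angle of the hasp (rad): 0 = fully home, flat against the carrier's front, its slot over the staple (end stop); grows as it swings out, 1.57 = square out from the front; at most 1.9. It turns on a vertical pivot, closes counter-clockwise seen from above, and stays where left (friction about 0.03 N m).
- hasp_pivot (a point): On the hasp's vertical pivot axis, half-way up the strap (185 mm above the counter), 8 mm out from the carrier's front and 60 mm along the carrier's +y from the staple hole. Frame as the carrier's.
- hasp_tab (a point): On the dark steel hasp strap, 100 mm from the pivot, middle of its solid end tab (85 to 115 mm from the pivot). The strap is 4 mm thick, 115 mm long, 40 mm high (165 to 205 mm above the counter), slotted 40 to 85 mm from the pivot. Its own y runs along the strap to the pivot; -x is the outer side, pushed to close it.
- jar_center (a point): Amber seasoning jar with a green lid, 52 mm in diameter and 85 mm high, loose; bystander. This point is its centre.
- blue_pin_center (a point): Loose locking pin with a blue head, the same shape and size as the red one, standing in another pocket of the carousel; bystander, leave it in its pocket. This point is its centre, half-way up.
- green_pin_center (a point): Loose locking pin with a green head, the same shape and size as the red one, standing in another pocket of the carousel; bystander, leave it in its pocket. This point is its centre, half-way up.
- yellow_pin_center (a point): Loose locking pin with a yellow head, the same shape and size as the red one, standing in another pocket of the carousel; bystander, leave it in its pocket. This point is its centre, half-way up.
Not all that is in view belongs to the job. What is shaped like the stand but blue is not meant.

How it is judged:
By the outcome, as a careful person would: the job done as asked, in the order asked, and still so for the second after the job is handed in, with the robot touching nothing.
It also fails if it takes over 72 s, if anything falls off the work surface, if the arm or the gripper's body presses on something with over 40 N, if the wrist force passes 120 N, or if a joint passes its speed limit or range.

### The arm

A 6-joint arm with a two-finger parallel gripper is mounted at the origin on the work surface. World frame = base frame: x ahead of the robot, y to its left, z up, the work surface at z = 0. Lengths are in mm, angles in rad, forces in N, time in s.
With the tool pointing down it reaches from about 300 to 775 mm from the base axis. Payload 14.6 kg.
Tool frame: the origin (TCP) lies on the front face of the gripper's body, between the roots of the fingers; the fingertips stand 97 mm ahead of it and the grasp point (between the pads) lies 78 mm ahead of it; z points along the fingers, y is the direction in which the jaws open and shut (so a half turn about z gives the same grasp; the last joint's range is limited). The gripper opens to 94 mm and grips with 3 to 60 N. Pads are 16 mm wide; open, the fingers measure 119 mm over their backs; the gripper's body (75 mm by 177 mm) begins 78 mm behind the grasp point.
Start: joints at [1.222, 0.3, 1.521, -0, 1.321, -0.067], TCP at [152.945, 528.297, 302.646] pointing down, gripper open.
Joint ranges: [-3.03, 3.03], [-0.79, 2.21], [0.23, 2.52], [-1.04, 4.18], [0, 3.07], [-2.55, 2.55]. Speed limits (rad/s): [2.22, 2.22, 2.57, 3.14, 3.14, 3.14].

### API

Orientations are given as [roll, pitch, yaw] about the fixed x, y, z axes, in that order (R = Rz(yaw) Ry(pitch) Rx(roll)).
In Python, from cell import manip, eyes, finder gives the robot as it stands.
- The arm moves only by the tool drive_tool, never from a script. Its argument "rows" is a list of rows, each an object with "offset": the shift along the tool's x, y, z in mm, a list of three; "spin": the turn about the tool's z in degrees; "jaw": the finger opening in mm, from 0 to 94. In form: [{"offset": [dx, dy, dz], "spin": spin, "jaw": jaw}, ...]. A call has 1 to 20 rows; each row shifts and turns the commanded pose from where the row before left it, along the tool's axes as they then stand; what a row does not reach is not made up. A row lasts 1/10 s, in which the tool goes at most 50 mm and 8.59 degrees, less where a joint would pass 70% of its speed; a pose out of reach is approached as far as the arm can. A call is refused whole if a number of a shift passes 50 or a number of a turn 8.59, either way. A call with a gripper value outside its range is refused whole. The fingers move at their own pace and stop on an object; "force" is the grip in N (left out, the last holds). Time passes only in rows, so rows that do not move let the fingers close. It gives the time, the measured TCP pose, the force and the opening at its end, in the units of the state.
- manip.read_state(): the state, without advancing time (a new reading comes with each control period).
- eyes.camera(name): name is "scene" or "top" or "wrist"; returns a dict with "color" (384x512x3 uint8, blue, green, red), "depth" (384x512 float32, mm along the optical axis (not along the pixel's ray), 0 where there is no reading), "vfov" (degrees; the focal length in pixels is half the picture's height over the tangent of half this angle, whatever the lens; pixels are square), "cx", "cy" (the principal point, pixels), "rvec" (rotation vector, rad) and "tvec" (3), from world to camera coordinates, as OpenCV has them. Camera axes: x right, y down, z forward; pixel columns grow to the right and rows downward; lengths in mm; the calibration is good to about 2 mm. A picture is of the moment at which its call begins.
- manip.sign_off(): hands the job in, once; it reports no verdict.
Trained networks look in the newest picture that a camera, given by its name, has taken for a name from the list of things; names that differ only in an ending like _2 or _b are one class to them, and where a whole thing is asked for, a point or a joint stands for the part that bears it (a point fixed in the world has none). Each returns a list of dicts, best first, with "p" (0 to 1); they miss things now and then, are a little off and sometimes report something else, mostly with a low value. They report only what shows in the picture. A call takes as long as a camera call. They do not tell look-alikes from the thing itself.
- finder.find_in(camera, target): "uv" ([column, row] in pixels, amid what is visible of it).
The state is a dict: "clock": time; "joints": joint angles; "qd": joint speeds; "effort": joint torques, N m; "eef_pos": TCP position; "eef_rot": TCP orientation; "wrist_force": force on the tool from outside, world axes, zero at the start; "moment": the same for the moment, N m; "finger_gap": finger opening in mm.
Only numpy, scipy, OpenCV 4.12 (cv2) and the standard library are available. Lean on these libraries where they do the work, as an engineer would, in place of code of your own. Each camera call takes 0.05 s, during which the arm holds its last target. There are 200 camera calls.

## Working session

There is one attempt and no reset: what is moved stays moved. The work goes in short steps, Python scripts to look and compute and a tool call to move; the robot and the scene stay as the last step left them, time stands still between calls to the robot, and variables do not carry over. Pictures are saved under pics/ and viewed, about 8 in all and at most 12, crops included, and the job is handed in when it is done.

Besides the shell and the picture viewer there is one more tool, called after "Emit:" by a JSON object that holds its "api" and its "payload". drive_tool: Moves the arm, as the interface text tells. Its arguments: {"type":"object","properties":{"rows":{"type":"array","items":{"type":"object","properties":{"offset":{"type":"array","items":{"type":"number"}},"spin":{"type":"number"},"jaw":{"type":"number"}}}},"force":{"type":"number"}},"required":["rows"]}

```bash
mkdir -p pics; cat > h.py <<'E'
import numpy as np, cv2
from cell import manip, eyes, finder
def cam(n):
    c=eyes.camera(n); H,W=c["depth"].shape
    c["f"]=H/2/np.tan(np.radians(c["vfov"])/2); c["R"]=cv2.Rodrigues(np.array(c["rvec"],float))[0]; c["t"]=np.array(c["tvec"],float).reshape(3); return c
def ray(c,uv):
    d=np.array([(uv[0]-c["cx"])/c["f"],(uv[1]-c["cy"])/c["f"],1.]); return -c["R"].T@c["t"], c["R"].T@d
def atz(c,uv,z):
    o,d=ray(c,uv); return o+d*(z-o[2])/d[2]
def bydepth(c,uv):
    o,d=ray(c,uv); u,v=int(round(uv[0])),int(round(uv[1])); p=c["depth"][max(v-1,0):v+2,max(u-1,0):u+2]; p=p[p>0]
    return o+d*np.median(p) if len(p) else None
def proj(c,P):
    q=c["R"]@np.array(P,float)+c["t"]; return q[:2]/q[2]*c["f"]+[c["cx"],c["cy"]]
def tri(c1,u1,c2,u2):
    o1,d1=ray(c1,u1);o2,d2=ray(c2,u2)
    s=np.linalg.lstsq(np.c_[d1,-d2],o2-o1,rcond=None)[0]; a=o1+d1*s[0];b=o2+d2*s[1]; return (a+b)/2,np.linalg.norm(a-b)
E
python3 - <<'E'
from h import *
np.set_printoptions(precision=1,suppress=True)
s=manip.read_state(); print(s)
C={}
for n in("scene","top"):
    c=cam(n);C[n]=c; print(n,c["f"],-c["R"].T@c["t"])
    im=c["color"].copy()
    for t in ["stand","carousel","handle","red_pin_center","carrier","staple_hole","hasp","hasp_pivot","hasp_tab","jar_center","opening","blue_pin_center","green_pin_center","yellow_pin_center"]:
        try:r=finder.find_in(n,t)
        except Exception as e: print(t,e);continue
        print(t,[(np.round(x["uv"]).tolist(),round(x["p"],2),bydepth(c,x["uv"])) for x in r[:3]])
    cv2.imwrite(f"pics/{n}.png",cv2.resize(im,(768,576),interpolation=cv2.INTER_CUBIC))
E
```

```text
{'clock': 0.0, 'joints': array([ 1.2,  0.3,  1.5,  0. ,  1.3, -0.1]), 'qd': array([ 0., -0.,  0., -0., -0.,  0.]), 'effort': array([ -0. , -53.2, -35.3,   0.1,   0. ,  -0. ]), 'eef_pos': array([152.9, 528.2, 302.1]), 'eef_rot': array([-3.1, -0. ,  2.9]), 'wrist_force': array([-0.1,  0.1,  0. ]), 'moment': array([0., 0., 0.]), 'finger_gap': 94.06587999794006}
scene 453.4070582646017 [1567.3 -339.9 1179.5]
stand [([156.0, 157.0], 0.89, array([ 196.8, -256.7,  124.5])), ([357.0, 177.0], 0.87, array([486. , 434.8,  85.8])), ([299.0, 192.0], 0.86, array([532.6, 180.7, 124. ]))]
carousel [([283.0, 223.0], 0.89, array([571. , 115.6,  25.5])), ([135.0, 236.0], 0.29, array([ 662.2, -376.1,  221.7])), ([298.0, 193.0], 0.28, array([542.6, 175.1, 128.3]))]
handle [([284.0, 220.0], 0.93, array([558.1, 123.9,  26.7]))]
red_pin_center []
carrier [([134.0, 234.0], 0.56, array([ 651.9, -377.2,  220.7]))]
staple_hole [([134.0, 235.0], 0.58, array([ 655.6, -378.5,  220.9]))]
hasp [([194.0, 210.0], 0.61, array([ 580.1, -191.1,  189.4]))]
hasp_pivot [([138.0, 237.0], 0.78, array([ 668. , -369.7,  221.5])
[... 926 characters left out ...]
0.7, 174.8, 121.5])), ([377.0, 185.0], 0.56, array([ 532.1, -356. ,  219.4]))]
staple_hole [([376.0, 180.0], 0.56, array([ 548.5, -353.7,  218.4]))]
hasp [([308.0, 184.0], 0.58, array([ 560.6, -183.3,   -0.4])), ([229.0, 177.0], 0.34, array([571. ,  98.8,  60.2])), ([207.0, 184.0], 0.25, array([533.6, 166.4, 128.4]))]
hasp_pivot [([376.0, 179.0], 0.63, array([ 550.8, -356.1,  217.8]))]
hasp_tab []
jar_center [([253.0, 120.0], 0.72, array([765.4,  21.9,  85.2]))]
opening [([340.0, 292.0], 0.79, array([ 201.8, -267.4,  128.8])), ([131.0, 130.0], 0.76, array([706.8, 421.6, 128.6])), ([122.0, 199.0], 0.66, array([479.9, 439.7, 129.2]))]
blue_pin_center []
green_pin_center []
yellow_pin_center []
```

View pics/scene.png

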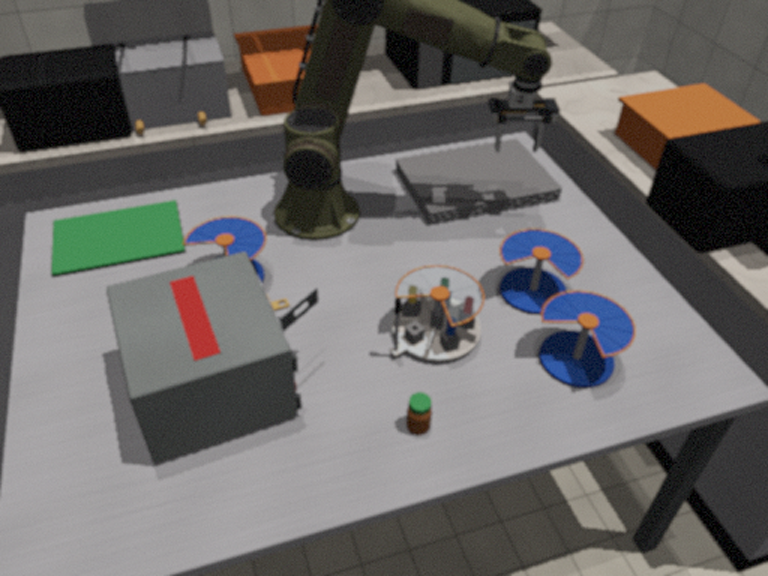

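View pics/top.png

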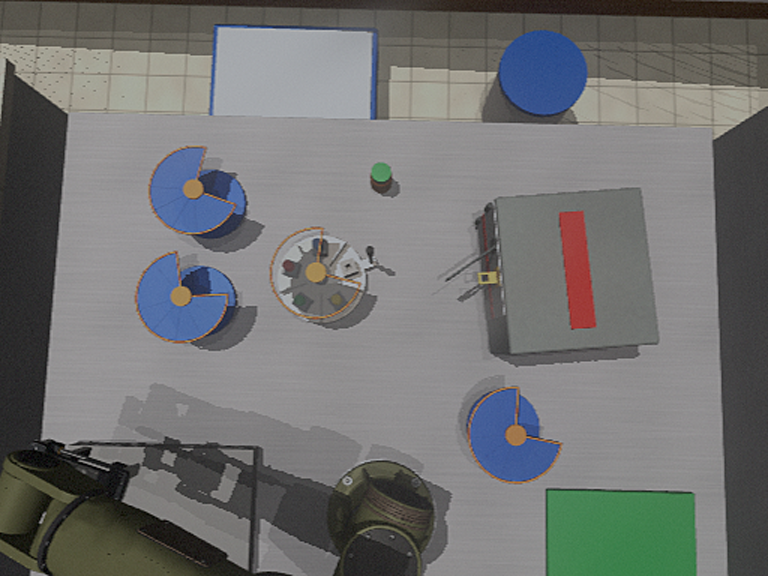

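The scene view shows the white tray under the clear guard with its orange hub at (440,294), and three blue look-alikes at (225,240), (541,254) and (588,321). The one meant is the clear one, which is at (316,272) in the top view. Its handle is at (371,252) and the red head at (289,268). The jar is at (381,175), and the staple at (487,278) with the hasp swung out beside it. Next I'll work out coarse positions and the wrist camera's placement.

```bash
python3 - <<'E'
from h import *
from scipy.spatial.transform import Rotation as Ro
np.set_printoptions(precision=3,suppress=True)
s=manip.read_state();R=Ro.from_euler('xyz',s['eef_rot']).as_matrix();print(R)
w=cam("wrist");print("wristcam in tool",R.T@(-w["R"].T@w["t"]-s['eef_pos']),"axes",R.T@w["R"].T,w["f"])
c=cam("top")
hub=atz(c,(316/1.5,272/1.5),130);print("hub",hub)
for n,u,z in[("handle",(371,252),180),("blue",(320,245),108),("red",(289,268),108),("green",(301,300),108),("yel",(337,299),108),("e1",(322,228),124),("e2",(362,284),124),("staple",(487,278),188)]:
    p=atz(c,np.array(u)/1.5,z);d=p-hub;print(n,p,np.hypot(*d[:2]),np.degrees(np.arctan2(d[1],d[0])))
E
```

```text
[[-0.961  0.278 -0.   ]
 [ 0.278  0.961  0.   ]
 [ 0.     0.    -1.   ]]
wristcam in tool [ 70.785  -1.153 -81.406] axes [[ 0.001 -0.969 -0.246]
 [ 1.     0.001 -0.001]
 [ 0.001 -0.246  0.969]] 310.0540042562683
hub [543.713 153.384 130.   ]
handle [581.46   34.245 180.   ] 124.97551630478193 -72.42030857812789
blue [607.478 149.49  108.   ] 63.884054040120894 -3.4948436423801463
red [554.258 216.08  108.   ] 63.576594147949216 80.4521697027578
green [483.978 186.806 108.   ] 68.44907977295573 150.7727899329339
yel [488.151 107.848 108.   ] 71.83756619048783 -140.6636351250257
e1 [642.323 144.538 124.   ] 99.00598906210766 -5.126123270683618
e2 [520.756  53.257 124.   ] 102.72500795884619 -102.9135503059363
staple [ 531.821 -205.974  188.   ] 359.5543160058315 -91.89530418246342
```

Emit:
{"api": "drive_tool", "payload": {"rows": [{"offset": [-40.2,-21.2,-2.3],"spin": 0,"jaw": 94},{"offset": [-40.2,-21.2,-2.3],"spin": 0,"jaw": 94},{"offset": [-40.2,-21.2,-2.3],"spin": 0,"jaw": 94},{"offset": [-40.2,-21.2,-2.3],"spin": 0,"jaw": 94},{"offset": [-40.2,-21.2,-2.3],"spin": 0,"jaw": 94},{"offset": [-40.2,-21.2,-2.3],"spin": 0,"jaw": 94},{"offset": [-40.2,-21.2,-2.3],"spin": 0,"jaw": 94},{"offset": [-40.2,-21.2,-2.3],"spin": 0,"jaw": 94},{"offset": [-40.2,-21.2,-2.3],"spin": 0,"jaw": 94},{"offset": [-40.2,-21.2,-2.3],"spin": 0,"jaw": 94},{"offset": [-40.2,-21.2,-2.3],"spin": 0,"jaw": 94},{"offset": [-40.2,-21.2,-2.3],"spin": 0,"jaw": 94},{"offset": [0,0,0],"spin": 6.5,"jaw": 40},{"offset": [0,0,0],"spin": 6.5,"jaw": 40},{"offset": [0,0,0],"spin": 6.5,"jaw": 40},{"offset": [0,0,0],"spin": 6.5,"jaw": 40},{"offset": [0,0,0],"spin": 0,"jaw": 40},{"offset": [0,0,0],"spin": 0,"jaw": 40}]}}

```text
clock: 3.4
eef_pos: [545.6, 149.8, 330.3]
eef_rot: [3.142, -0.0, 2.409]
wrist_force: [-0.1, -0.2, -0.2]
finger_gap: 49.7
```

```bash
python3 - <<'E'
from h import *
np.set_printoptions(precision=2,suppress=True)
w=cam("wrist")
np.savez("w1.npz",**{k:w[k] for k in("R","t","f","cx","cy","color","depth")})
for t in ["handle","red_pin_center","blue_pin_center","green_pin_center","yellow_pin_center"]:
    print(t,[(np.round(x["uv"],1).tolist(),round(x["p"],2),bydepth(w,x["uv"])) for x in finder.find_in("wrist",t)[:3]])
cv2.imwrite("pics/w1.png",cv2.resize(w["color"],(768,576),interpolation=cv2.INTER_CUBIC))
E
```

```text
handle [([238.8, 220.9], 0.67, array([579.23,  95.53,  59.36]))]
red_pin_center []
blue_pin_center [([240.0, 221.3], 0.23, array([580.57,  96.26,  59.36])), ([29.0, 343.1], 0.2, array([ 519.18, -231.82,   60.19]))]
green_pin_center []
yellow_pin_center []
```

View pics/w1.png

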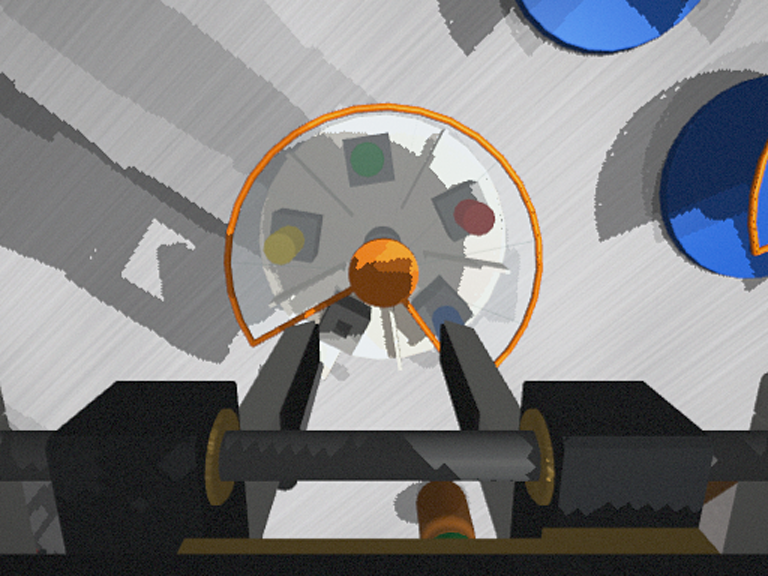

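The wrist view shows the hub at (383,272), red head (474,217), green (367,160), yellow (283,243) and blue under the guard's edge at (447,318). The wedge corners are at (252,345) and (497,367). The handle is hidden behind the left finger.

```bash
python3 - <<'E'
from h import *
np.set_printoptions(precision=2,suppress=True)
d=np.load("w1.npz");w={k:d[k] for k in d.files}
# guard circle fit: orange pixels at z=124
hsv=cv2.cvtColor(w["color"],cv2.COLOR_BGR2HSV)
m=cv2.inRange(hsv,(5,150,120),(20,255,255));v,u=np.nonzero(m)
P=np.array([atz(w,(a,b),124)[:2] for a,b in zip(u,v) if b<250 and 145<a<365])
hub=atz(w,(383/1.5,272/1.5),130);print("hub",hub)
r=np.hypot(*(P-hub[:2]).T);Q=P[(r>85)&(r<115)]
A=np.c_[2*Q,np.ones(len(Q))];x=np.linalg.lstsq(A,(Q**2).sum(1),rcond=None)[0];c=x[:2];print("circle",c,np.sqrt(x[2]+c@c))
for n,uv,z in[("e1",(252,345),124),("e2",(497,367),124),("green",(367,160),108),("red",(474,217),108),("yel",(283,243),108),("blue",(447,318),108)]:
    p=atz(w,np.array(uv)/1.5,z)[:2]-c;print(n,p+c,np.hypot(*p),np.degrees(np.arctan2(p[1],p[0])))
# edge line directions
for n,a in(("edge",P),):
    Z=np.array([atz(w,(a,b),124)[:2]-c for a,b in zip(u,v) if b<250]);rr=np.hypot(*Z.T);k=(rr>30)&(rr<90);th=np.degrees(np.arctan2(Z[k,1],Z[k,0]))
    h,e=np.histogram(th,bins=90,range=(-180,180));print([(e[i]+2,h[i]) for i in range(90) if h[i]>8])
    for lo,hi in((-115,-90),(-20,5)):
        q=Z[k][(th>lo)&(th<hi)];print(np.median(np.degrees(np.arctan2(q[:,1],q[:,0]))),len(q))
t=cam("top");D=t["depth"]
# handle by depth in top: points with z in 140..185 near
pts=[]
for vv in range(150,190):
    for uu in range(230,262):
        p=bydepth(t,(uu,vv))
        if p is not None and 148<p[2]<190: pts.append(p)
print("handle pts",len(pts),np.mean(pts,0) if pts else None, np.median(pts,0) if pts else None)
E
```

```text
hub [543.32 153.71 130.  ]
circle [543.71 153.51] 98.25383808871699
e1 [523.49  55.21] 100.35597100481435 -101.62435157280346
e2 [644.09 166.08] 101.16270517151173 7.13455841768632
green [486.33 191.3 ] 68.7022224368795 146.62888769366467
red [559.42 218.96] 67.31040658810024 76.50155757012095
yel [488.52 114.35] 67.67261876638484 -144.64025261600838
blue [600.88 161.49] 57.72497898000229 7.9419313778894995
[(np.float64(-102.0), np.int64(143)), (np.float64(-10.0), np.int64(32)), (np.float64(-6.0), np.int64(101))]
-101.9868524576974 143
-6.695696910896432 137
handle pts 24 [586.75  36.5  171.68] [585.96  35.67 176.92]
```

Emit:
{"api": "drive_tool", "payload": {"force": 6, "rows": [{"offset": [-26.6,-14.3,0],"spin": 0,"jaw": 45},{"offset": [-26.6,-14.3,0],"spin": 0,"jaw": 45},{"offset": [-26.6,-14.3,0],"spin": 0,"jaw": 45},{"offset": [-26.6,-14.3,0],"spin": 0,"jaw": 45},{"offset": [0,0,0],"spin": 0,"jaw": 45},{"offset": [0,0,22],"spin": 0,"jaw": 45},{"offset": [0,0,22],"spin": 0,"jaw": 45},{"offset": [0,0,22],"spin": 0,"jaw": 45},{"offset": [0,0,21],"spin": 0,"jaw": 45},{"offset": [0,0,0],"spin": 0,"jaw": 12},{"offset": [0,0,0],"spin": 0,"jaw": 12},{"offset": [0,0,0],"spin": 0,"jaw": 12},{"offset": [0,0,0],"spin": 0,"jaw": 12},{"offset": [0,0,0],"spin": 0,"jaw": 12},{"offset": [0,0,0],"spin": 0,"jaw": 12},{"offset": [0,0,0],"spin": 0,"jaw": 12}]}}

```text
clock: 5.35
eef_pos: [586.4, 36.1, 244.4]
eef_rot: [3.14, 0.001, 2.406]
wrist_force: [-0.9, 1.2, 6.7]
finger_gap: 15.6
```

```bash
python3 - <<'E'
from h import *
s=manip.read_state();print(s["wrist_force"],s["moment"],s["eef_pos"],s["finger_gap"])
w=cam("wrist");cv2.imwrite("pics/w2.png",w["color"])
s=manip.read_state();print(s["wrist_force"],s["moment"],s["eef_pos"])
E
```

```text
[-0.9114312   1.21197945  6.72640841] [0.21178188 0.17548762 0.01680208] [586.36253866  36.11976349 244.41907317] 15.620407137850615
[-0.06100849  1.76292596  5.93206904] [ 0.23367717  0.18536721 -0.0023086 ] [586.34936913  36.13370411 244.4021144 ]
```

View pics/w2.png

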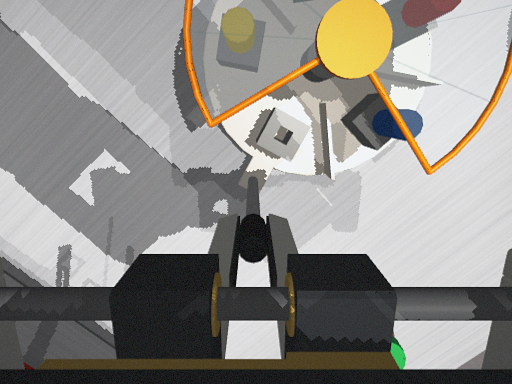

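The picture shows the black grip at (254,238) held between both fingers. I'll turn the tray clockwise along the arc.

Emit:
{"api": "drive_tool", "payload": {"rows": [{"offset": [5.93,-10.05,0],"spin": 5.35,"jaw": 12},{"offset": [5.93,-10.05,0],"spin": 5.35,"jaw": 12},{"offset": [5.93,-10.05,0],"spin": 5.35,"jaw": 12},{"offset": [5.93,-10.05,0],"spin": 5.35,"jaw": 12},{"offset": [5.93,-10.05,0],"spin": 5.35,"jaw": 12},{"offset": [5.93,-10.05,0],"spin": 5.35,"jaw": 12},{"offset": [5.93,-10.05,0],"spin": 5.35,"jaw": 12},{"offset": [5.93,-10.05,0],"spin": 5.35,"jaw": 12},{"offset": [0,0,0],"spin": 0,"jaw": 12}]}}

```text
clock: 6.3
eef_pos: [494.4, 38.7, 244.2]
eef_rot: [3.14, -0.0, 1.657]
wrist_force: [0.9, 1.9, 3.3]
finger_gap: 15.9
```

Emit:
{"api": "drive_tool", "payload": {"rows": [{"offset": [5.93,-10.05,0],"spin": 5.35,"jaw": 12},{"offset": [5.93,-10.05,0],"spin": 5.35,"jaw": 12},{"offset": [5.93,-10.05,0],"spin": 5.35,"jaw": 12},{"offset": [5.93,-10.05,0],"spin": 5.35,"jaw": 12},{"offset": [5.93,-10.05,0],"spin": 5.35,"jaw": 12},{"offset": [5.93,-10.05,0],"spin": 5.35,"jaw": 12},{"offset": [5.93,-10.05,0],"spin": 5.35,"jaw": 12},{"offset": [5.93,-10.05,0],"spin": 5.35,"jaw": 12},{"offset": [5.93,-10.05,0],"spin": 5.35,"jaw": 12},{"offset": [5.93,-10.05,0],"spin": 5.35,"jaw": 12},{"offset": [5.93,-10.05,0],"spin": 5.35,"jaw": 12},{"offset": [5.93,-10.05,0],"spin": 5.35,"jaw": 12},{"offset": [5.93,-10.05,0],"spin": 5.35,"jaw": 12},{"offset": [5.93,-10.05,0],"spin": 5.35,"jaw": 12},{"offset": [5.93,-10.05,0],"spin": 5.35,"jaw": 12},{"offset": [5.93,-10.05,0],"spin": 5.35,"jaw": 12},{"offset": [0,0,0],"spin": 0,"jaw": 12},{"offset": [0,0,0],"spin": 0,"jaw": 12}]}}

```text
clock: 8.1
eef_pos: [424.9, 193.2, 243.8]
eef_rot: [-3.141, -0.0, 0.168]
wrist_force: [-5.0, 2.3, 7.3]
finger_gap: 15.6
```

```bash
python3 - <<'E'
from h import *
s=manip.read_state();d=s["eef_pos"][:2]-[543.7,153.5];print(np.degrees(np.arctan2(d[1],d[0])),np.hypot(*d),s["joints"],s["wrist_force"],np.degrees(s["eef_rot"][2]))
E
```

```text
161.50921851897047 125.30933097264086 [3.48239815e-01 1.76097389e-01 1.81932975e+00 3.92057131e-04
 1.14571928e+00 1.75086283e+00] [-4.95706322  2.34071839  7.30160595] 9.626357241283744
```

Emit:
{"api": "drive_tool", "payload": {"rows": [{"offset": [0,0,0],"spin": 0,"jaw": 60},{"offset": [0,0,0],"spin": 0,"jaw": 60},{"offset": [0,0,0],"spin": 0,"jaw": 60},{"offset": [0,0,0],"spin": 0,"jaw": 60},{"offset": [0,0,-15],"spin": 0,"jaw": 60},{"offset": [0,0,-25],"spin": 0,"jaw": 60},{"offset": [0,0,-25],"spin": 0,"jaw": 60},{"offset": [28.2,24.4,0],"spin": 0,"jaw": 60},{"offset": [28.2,24.4,0],"spin": 0,"jaw": 60},{"offset": [28.2,24.4,0],"spin": 0,"jaw": 60},{"offset": [28.2,24.4,0],"spin": 0,"jaw": 60},{"offset": [28.4,24.2,0],"spin": 0,"jaw": 60},{"offset": [0,0,0],"spin": 0,"jaw": 60},{"offset": [0,0,0],"spin": 0,"jaw": 60}]}}

```text
clock: 9.5
eef_pos: [584.1, 95.7, 307.5]
eef_rot: [-3.141, 0.001, 0.164]
wrist_force: [0.4, -0.1, -0.1]
finger_gap: 59.9
```

```bash
cat > red.py <<'E'
from h import *
def redc(c,roi=None):
    hsv=cv2.cvtColor(c["color"],cv2.COLOR_BGR2HSV)
    m=cv2.inRange(hsv,(0,120,50),(4,255,255))|cv2.inRange(hsv,(172,120,50),(180,255,255))
    if roi: k=np.zeros_like(m);k[roi[1]:roi[3],roi[0]:roi[2]]=255;m&=k
    n,l,st,ce=cv2.connectedComponentsWithStats(m);o=np.argsort(-st[1:,4])[:3]+1
    return [(st[i].tolist(),ce[i].round(1).tolist()) for i in o]
E
python3 - <<'E'
from red import *
np.set_printoptions(precision=2,suppress=True)
s=manip.read_state();print(s["eef_pos"],np.degrees(s["eef_rot"]))
w=cam("wrist")
np.savez("w3.npz",**{k:w[k] for k in("R","t","f","cx","cy","color","depth")})
print(redc(w));print("expected top uv",proj(w,(584.5,96.7,108)))
c=cam("scene");np.savez("s3.npz",**{k:c[k] for k in("R","t","f","cx","cy","color","depth")});print(redc(c),proj(c,(584.5,96.7,108)))
cv2.imwrite("pics/w3.png",np.vstack([cv2.resize(w["color"],(600,450)) ]))
E
```

```text
[584.08  95.66 307.53] [-179.99    0.07    9.41]
[([240, 167, 23, 29, 518], [250.9, 181.0])]
expected top uv [249.93 186.09]
[([114, 185, 32, 55, 914], [129.3, 212.0]), ([279, 209, 6, 12, 60], [281.2, 214.3]), ([423, 100, 1, 1, 1], [423.0, 100.0])] [281.03 210.35]
```

View pics/w3.png

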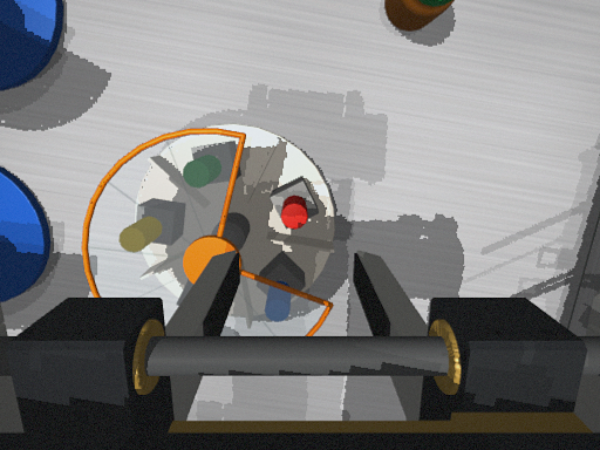

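The red head is at (294,212) in the picture, inside the wedge between the fingers. Green (202,170), yellow (140,235) and blue (278,298) are under the guard. This is the clear stand, so red is the right pin.

```bash
python3 - <<'E'
from red import *
np.set_printoptions(precision=2,suppress=True)
L=lambda n:(lambda d:{k:d[k] for k in d.files})(np.load(n))
w=L("w3.npz");c=L("s3.npz")
print("top",atz(w,(251.5,184),108), "depth",bydepth(w,(251.5,186)))
print("tri head centre",tri(w,(251,181),c,(281.2,214.3)))
P=atz(w,(251.5,184),108)[:2];d=P-[543.7,153.5];print(np.hypot(*d),np.degrees(np.arctan2(d[1],d[0])))
s=manip.read_state();y=s["eef_rot"][2];e=P-s["eef_pos"][:2];print("tool shift",e@[np.cos(y),np.sin(y)],e@[np.sin(y),-np.cos(y)])
E
```

```text
top [586.72  95.59 108.  ] depth [584.73  95.26 107.64]
tri head centre (array([586.1 ,  96.73,  91.16]), np.float64(1.8969271400177605))
72.14665608573303 -53.39234103728804
tool shift 3.08376416798426 1.423674427909119
```

Emit:
{"api": "drive_tool", "payload": {"force": 25, "rows": [{"offset": [2,0,15],"spin": 0,"jaw": 46},{"offset": [0,0,20],"spin": 0,"jaw": 46},{"offset": [0,0,20],"spin": 0,"jaw": 46},{"offset": [0,0,20],"spin": 0,"jaw": 46},{"offset": [0,0,20],"spin": 0,"jaw": 46},{"offset": [0,0,20],"spin": 0,"jaw": 46},{"offset": [0,0,18],"spin": 0,"jaw": 46},{"offset": [0,0,0],"spin": 0,"jaw": 46},{"offset": [0,0,0],"spin": 0,"jaw": 18},{"offset": [0,0,0],"spin": 0,"jaw": 18},{"offset": [0,0,0],"spin": 0,"jaw": 18},{"offset": [0,0,0],"spin": 0,"jaw": 18},{"offset": [0,0,0],"spin": 0,"jaw": 18}]}}

```text
clock: 10.9
eef_pos: [586.2, 96.3, 175.9]
eef_rot: [3.141, -0.001, 0.165]
wrist_force: [-0.1, 0.3, 3.3]
finger_gap: 21.1
```

Emit:
{"api": "drive_tool", "payload": {"rows": [{"offset": [0,0,-5],"spin": 0,"jaw": 18},{"offset": [0,0,-10],"spin": 0,"jaw": 18},{"offset": [0,0,-15],"spin": 0,"jaw": 18},{"offset": [0,0,-20],"spin": 0,"jaw": 18},{"offset": [0,0,-30],"spin": 0,"jaw": 18},{"offset": [0,0,-30],"spin": 0,"jaw": 18},{"offset": [0,0,-30],"spin": 0,"jaw": 18},{"offset": [0,0,-30],"spin": 0,"jaw": 18},{"offset": [0,0,-30],"spin": 0,"jaw": 18},{"offset": [-14.2,35.3,0],"spin": 0,"jaw": 18},{"offset": [-14.2,35.3,0],"spin": 0,"jaw": 18},{"offset": [-14.2,35.3,0],"spin": 0,"jaw": 18},{"offset": [-14.2,35.3,0],"spin": 0,"jaw": 18},{"offset": [-14.2,35.3,0],"spin": 0,"jaw": 18},{"offset": [0,0,0],"spin": 0,"jaw": 18},{"offset": [0,0,0],"spin": 0,"jaw": 18}]}}

```text
clock: 12.5
eef_pos: [544.7, -89.8, 376.4]
eef_rot: [3.141, -0.001, 0.164]
wrist_force: [-0.3, 0.2, -0.2]
finger_gap: 21.5
```

```bash
python3 - <<'E'
from red import *
np.set_printoptions(precision=2,suppress=True)
w=cam("wrist");c=cam("top")
np.savez("w4.npz",**{k:w[k] for k in("R","t","f","cx","cy","color","depth")})
np.savez("t4.npz",**{k:c[k] for k in("R","t","f","cx","cy","color","depth")})
for n,q in(("wrist",w),("top",c)):
    for t in("staple_hole","hasp","hasp_tab","hasp_pivot"): print(n,t,[(np.round(x["uv"],1).tolist(),round(x["p"],2)) for x in finder.find_in(n,t)[:2]])
a=cv2.resize(w["color"],(768,576),interpolation=cv2.INTER_CUBIC)
cv2.imwrite("pics/w4.png",a)
E
```

```text
wrist staple_hole [([434.9, 179.9], 0.71)]
wrist hasp [([353.3, 185.2], 0.87)]
wrist hasp_tab [([350.0, 183.8], 0.71)]
wrist hasp_pivot [([430.8, 180.2], 0.56), ([42.3, 80.2], 0.31)]
top staple_hole [([378.9, 182.2], 0.58)]
top hasp []
top hasp_tab []
top hasp_pivot [([380.0, 183.4], 0.84)]
```

View pics/w4.png

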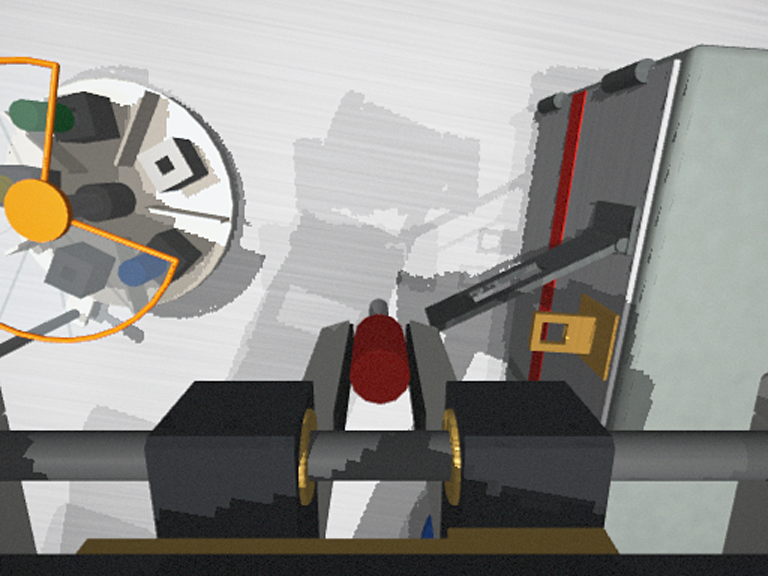

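The wrist view shows the pin held at (378,360), the brass tongue with its hole at (556,334), and the hasp strap running from its pivot near (622,232) to its free end at (434,318). The empty pocket is at (165,167). Now I'll measure the carrier yaw, the hole and the strap.

```bash
python3 - <<'E'
from red import *
np.set_printoptions(precision=2,suppress=True)
L=lambda n:(lambda d:{k:d[k] for k in d.files})(np.load(n))
w=L("w4.npz");t=L("t4.npz")
W=lambda u,z:atz(w,np.array(u)/1.5,z)
print("hole",W((556,334),188),"tongue depth pts",[bydepth(w,np.array(u)/1.5) for u in((537,318),(578,340),(580,322))])
print("tongue corners z188",[W(u,188)[:2] for u in((533,313),(530,351),(597,318),(591,356))])
print("strap end z205",W((427,309),205),W((442,330),205)," bydepth strap",[bydepth(w,np.array(u)/1.5) for u in((450,316),(520,272),(580,240),(600,232))])
# carrier front edge: full point cloud of top cam, z 214..226, front edge per x-bin
def cloud(c):
    v,u=np.mgrid[0:384,0:512];D=c["depth"];k=D>0
    p=np.c_[(u[k]-c["cx"])/c["f"],(v[k]-c["cy"])/c["f"],np.ones(k.sum())]*D[k][:,None]
    return (p-c["t"])@c["R"]
for n,c in(("top",t),("wrist",w)):
    P=cloud(c);Q=P[(P[:,2]>212)&(P[:,2]<228)&(P[:,1]<-150)]
    xs=[];ys=[]
    for x in np.arange(420,690,6):
        q=Q[abs(Q[:,0]-x)<3]
        if len(q)>3: xs.append(x);ys.append(np.percentile(q[:,1],98))
    xs,ys=np.array(xs),np.array(ys)
    if len(xs)>3:
        k=np.ones(len(xs),bool)
        for _ in range(4):
            f=np.polyfit(xs[k],ys[k],1);k=abs(np.polyval(f,xs)-ys)<max(3,1.5*np.std((np.polyval(f,xs)-ys)[k]))
        print(n,"front y at x=532:",np.polyval(f,532),"slope deg",np.degrees(np.arctan(f[0])),k.sum(),len(xs),[xs[k].min(),xs[k].max()])
    S=P[(P[:,2]>160)&(P[:,2]<209)&(P[:,1]<-100)&(P[:,1]>-230)&(P[:,0]>500)&(P[:,0]<640)]
    if n=="wrist":
        z=S[S[:,2]>196];q=z[(z[:,0]>520)];m=q[:,:2].mean(0);_,_,V=np.linalg.svd(q[:,:2]-m);pr=(q[:,:2]-m)@V[0];print("strap top",len(q),m,V[0],m+V[0]*pr.min(),m+V[0]*pr.max())
# brass centroid in both
for n,c in(("top",t),("wrist",w)):
    h=cv2.cvtColor(c["color"],cv2.COLOR_BGR2HSV);m=cv2.inRange(h,(14,90,120),(32,255,255));nn,l,st,ce=cv2.connectedComponentsWithStats(m);print(n,[(st[i].tolist(),ce[i].round(1)) for i in np.argsort(-st[1:,4])[:4]+1])
E
```

```text
hole [ 532.13 -204.24  188.  ] tongue depth pts [array([ 540.23, -190.25,  187.65]), array([ 530.37, -218.92,  187.55]), array([ 541.95, -217.05,  187.41])]
tongue corners z188 [array([ 543.06, -186.91]), array([ 518.56, -191.13]), array([ 546.31, -226.32]), array([ 521.5 , -229.56])]
strap end z205 [ 540.09 -119.94  205.  ] [ 529.04 -130.87  205.  ]  bydepth strap [array([ 536.64, -134.75,  200.18]), array([ 564.36, -177.65,  174.58]), array([ 590.12, -209.01,  175.17]), array([ 597.43, -215.72,  183.29])]
top front y at x=532: -236.76019034862935 slope deg 5.422802796021595 36 45 [np.int64(420), np.int64(684)]
wrist front y at x=532: -234.23485862671822 slope deg 6.679174573742778 33 43 [np.int64(492), np.int64(684)]
strap top 2450 [ 573.89 -201.7 ] [-0.7   0.71] [ 615.31 -243.51] [ 513.08 -140.29]
top [([204, 175, 36, 15, 165], array([212.8, 181.7])), ([337, 276, 17, 21, 156], array([343.6, 289.1])), ([114, 187, 14, 17, 140], array([120.5, 196.7])), ([123, 118, 13, 15, 130], array([128.8, 125.5]))]
wrist [([0, 38, 46, 124, 1941], array([ 24.1, 122.9])), ([353, 209, 45, 27, 803], array([376.8, 222.1])), ([0, 147, 119, 82, 651], array([ 72.2, 193.3])), ([300, 277, 7, 35, 143], array([303.1, 294.8]))]
```

Estimates:
- **Hole:** about (532,-204), with the tongue at z ≈ 187.5.
- **Carrier front:** tilted about 5.5°.
- **Hasp pivot:** about (594,-220).
- **Hasp angle:** about 1.04 rad.

With the pin still held, I'll push the hasp with the back of a finger.

Emit:
{"api": "drive_tool", "payload": {"force": 35, "rows": [{"offset": [0,0,0],"spin": 3.9,"jaw": 18},{"offset": [12,4,0],"spin": 0,"jaw": 18},{"offset": [0,0,25.4],"spin": 0,"jaw": 18},{"offset": [0,0,25.4],"spin": 0,"jaw": 18},{"offset": [0,0,25.4],"spin": 0,"jaw": 18},{"offset": [0,0,25.2],"spin": 0,"jaw": 18},{"offset": [0,0,0],"spin": 0,"jaw": 18},{"offset": [-8.7,10,0],"spin": 0,"jaw": 18},{"offset": [-8.7,10,0],"spin": 0,"jaw": 18},{"offset": [-10.1,7,0],"spin": 0,"jaw": 18},{"offset": [-10.1,7,0],"spin": 0,"jaw": 18},{"offset": [-9.1,9.8,0],"spin": 0,"jaw": 18},{"offset": [-9.1,9.8,0],"spin": 0,"jaw": 18},{"offset": [0,0,0],"spin": 0,"jaw": 18}]}}

```text
clock: 14.4
eef_pos: [506.1, -152.3, 274.0]
eef_rot: [3.141, -0.0, 0.095]
wrist_force: [0.5, 0.7, -0.3]
finger_gap: 21.1
```

```bash
python3 - <<'E'
from red import *
s=manip.read_state();print(s["eef_pos"],np.degrees(s["eef_rot"]),s["wrist_force"])
w=cam("wrist");cv2.imwrite("pics/w5.png",w["color"])
E
```

```text
[ 506.05917612 -152.33647507  274.04240532] [ 1.79985179e+02 -1.25714453e-03  5.46408508e+00] [ 0.48543833  0.66035073 -0.30151123]
```

View pics/w5.png

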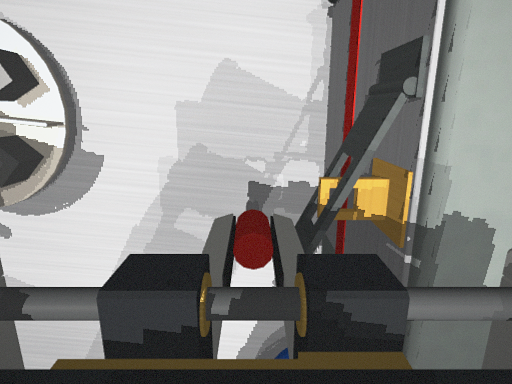

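The strap, running from (410,85) to (310,240), has followed the finger to about 30°. The staple at (370,195) is passing into its slot. I'll continue.

Emit:
{"api": "drive_tool", "payload": {"rows": [{"offset": [-6.4,12,0],"spin": 0,"jaw": 18},{"offset": [-6.4,12,0],"spin": 0,"jaw": 18},{"offset": [-2.2,9,0],"spin": 0,"jaw": 18},{"offset": [-2.2,9,0],"spin": 0,"jaw": 18},{"offset": [-0.6,5,0],"spin": 0,"jaw": 18},{"offset": [0,2,0],"spin": 0,"jaw": 18},{"offset": [0,0,0],"spin": 0,"jaw": 18}]}}

```text
clock: 15.15
eef_pos: [494.0, -201.6, 273.7]
eef_rot: [-3.141, 0.0, 0.097]
wrist_force: [-0.2, 0.5, 0.1]
finger_gap: 20.8
```

Emit:
{"api": "drive_tool", "payload": {"rows": [{"offset": [0,1,0],"spin": 0,"jaw": 18},{"offset": [0,1,0],"spin": 0,"jaw": 18},{"offset": [0,0,0],"spin": 0,"jaw": 18}]}}

```text
clock: 15.45
eef_pos: [494.2, -202.3, 273.8]
eef_rot: [-3.139, 0.001, 0.098]
wrist_force: [-1.5, 10.2, 1.5]
finger_gap: 20.8
```

Emit:
{"api": "drive_tool", "payload": {"rows": [{"offset": [0,1,0],"spin": 0,"jaw": 18},{"offset": [0,0.5,0],"spin": 0,"jaw": 18},{"offset": [0,0,0],"spin": 0,"jaw": 18}]}}

```text
clock: 15.75
eef_pos: [494.3, -202.7, 273.8]
eef_rot: [-3.137, 0.001, 0.098]
wrist_force: [-5.5, 18.8, 5.7]
finger_gap: 21.0
```

The force rose to 19 N with no more travel, so the hasp is on its stop. I'll back off, rise, turn the jaws along the front, and hover over the hole.

Emit:
{"api": "drive_tool", "payload": {"rows": [{"offset": [0,-10,0],"spin": 0,"jaw": 18},{"offset": [0,-12,0],"spin": 0,"jaw": 18},{"offset": [0,0,-30],"spin": 0,"jaw": 18},{"offset": [0,0,-30],"spin": 0,"jaw": 18},{"offset": [0,0,-30],"spin": 0,"jaw": 18},{"offset": [0,0,0],"spin": -8.2,"jaw": 18},{"offset": [0,0,0],"spin": -8.2,"jaw": 18},{"offset": [0,0,0],"spin": -8.2,"jaw": 18},{"offset": [0,0,0],"spin": -8.2,"jaw": 18},{"offset": [0,0,0],"spin": -8.2,"jaw": 18},{"offset": [0,0,0],"spin": -8.2,"jaw": 18},{"offset": [0,0,0],"spin": -8.2,"jaw": 18},{"offset": [0,0,0],"spin": -8.2,"jaw": 18},{"offset": [0,0,0],"spin": -8.2,"jaw": 18},{"offset": [0,0,0],"spin": -8.2,"jaw": 18},{"offset": [0,0,0],"spin": -8,"jaw": 18},{"offset": [-12,19,0],"spin": 0,"jaw": 18},{"offset": [-12,19,0],"spin": 0,"jaw": 18},{"offset": [0,0,0],"spin": 0,"jaw": 18},{"offset": [0,0,0],"spin": 0,"jaw": 18}]}}

```text
clock: 17.75
eef_pos: [532.2, -202.8, 363.5]
eef_rot: [-3.141, -0.0, 1.668]
wrist_force: [0.1, 0.0, 0.1]
finger_gap: 21.0
```

```bash
python3 - <<'E'
from red import *
np.set_printoptions(precision=2,suppress=True)
s=manip.read_state();print(s["eef_pos"],np.degrees(s["eef_rot"]),s["wrist_force"])
w=cam("wrist");np.savez("w6.npz",**{k:w[k] for k in("R","t","f","cx","cy","color","depth")})
p=s["eef_pos"];print("tcp axis at z212,188:",proj(w,(p[0],p[1],212)),proj(w,(p[0],p[1],188)),"hole vis",proj(w,(532.1,-203.8,188)))
cv2.imwrite("pics/w6.png",cv2.resize(w["color"][90:290,130:400],(800,593),interpolation=cv2.INTER_CUBIC))
E
```

```text
[ 532.21 -202.83  363.48] [-179.96   -0.01   95.57] [0.14 0.04 0.08]
tcp axis at z212,188: [252.78 200.38] [252.81 192.31] hole vis [252.57 193.39]
```

View pics/w6.png

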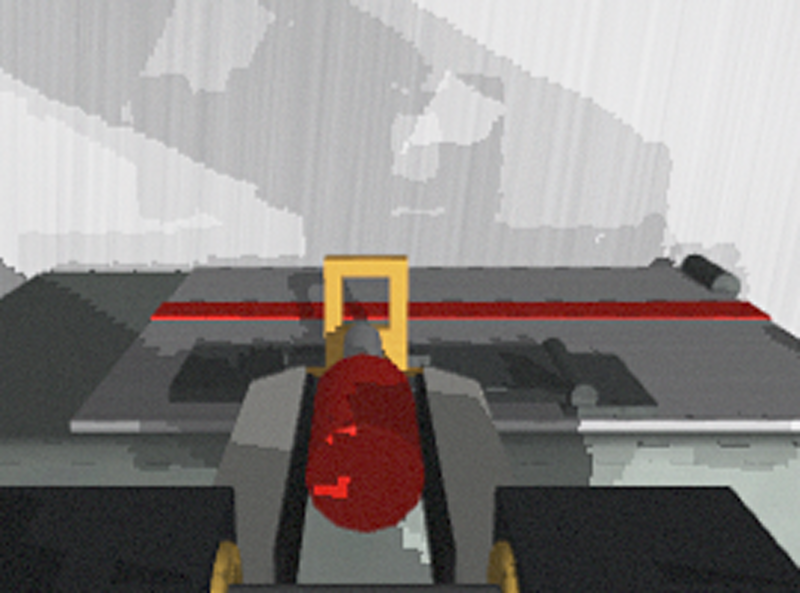

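The hole is centred at (366,303) in the crop, 14 mm × 15 mm, as expected. The foot is above it, about 1 mm to the left. I'll shift slightly and insert.

Emit:
{"api": "drive_tool", "payload": {"rows": [{"offset": [0.5,1,0],"spin": 0,"jaw": 18},{"offset": [0,0,10],"spin": 0,"jaw": 18},{"offset": [0,0,10],"spin": 0,"jaw": 18},{"offset": [0,0,6],"spin": 0,"jaw": 18},{"offset": [0,0,6],"spin": 0,"jaw": 18},{"offset": [0,0,6],"spin": 0,"jaw": 18},{"offset": [0,0,0],"spin": 0,"jaw": 18}]}}

```text
clock: 18.5
eef_pos: [533.1, -202.7, 324.9]
eef_rot: [-3.14, -0.001, 1.668]
wrist_force: [-0.5, 0.6, -0.1]
finger_gap: 20.9
```

Emit:
{"api": "drive_tool", "payload": {"rows": [{"offset": [0,0,9],"spin": 0,"jaw": 18},{"offset": [0,0,9],"spin": 0,"jaw": 18},{"offset": [0,0,6],"spin": 0,"jaw": 18},{"offset": [0,0,3],"spin": 0,"jaw": 18},{"offset": [0,0,0],"spin": 0,"jaw": 18}]}}

```text
clock: 19.0
eef_pos: [533.2, -202.6, 298.3]
eef_rot: [-3.141, -0.001, 1.668]
wrist_force: [-0.5, 1.6, -1.4]
finger_gap: 20.9
```

```bash
python3 - <<'E'
from red import *
np.set_printoptions(precision=2,suppress=True)
w=cam("wrist");c=cam("scene")
s=manip.read_state();print(s["eef_pos"],s["wrist_force"])
a=cv2.resize(w["color"][90:290,130:400],(540,400),interpolation=cv2.INTER_CUBIC);b=cv2.resize(c["color"][150:250,130:230],(400,400),interpolation=cv2.INTER_CUBIC)[:, :260]
cv2.imwrite("pics/w7.png",np.hstack([a,b]))
E
```

```text
[ 533.27 -202.63  298.85] [-0.32  2.71 -1.74]
```

View pics/w7.png

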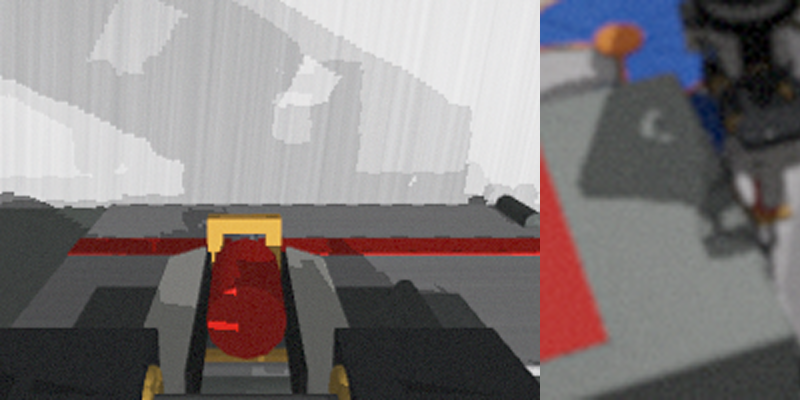

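The shank is in the hole with the head at (247,300), just above the tongue. I'll lower the last bit, release and rise.

Emit:
{"api": "drive_tool", "payload": {"rows": [{"offset": [0,0,1],"spin": 0,"jaw": 18},{"offset": [0,0,1],"spin": 0,"jaw": 18},{"offset": [0,0,0],"spin": 0,"jaw": 24},{"offset": [0,0,0],"spin": 0,"jaw": 30},{"offset": [0,0,0],"spin": 0,"jaw": 42},{"offset": [0,0,0],"spin": 0,"jaw": 50},{"offset": [0,0,0],"spin": 0,"jaw": 50},{"offset": [0,0,-10],"spin": 0,"jaw": 50},{"offset": [0,0,-20],"spin": 0,"jaw": 50},{"offset": [0,0,-30],"spin": 0,"jaw": 50},{"offset": [0,0,-30],"spin": 0,"jaw": 50},{"offset": [25,0,0],"spin": 0,"jaw": 50},{"offset": [25,0,0],"spin": 0,"jaw": 50},{"offset": [0,0,0],"spin": 0,"jaw": 50},{"offset": [0,0,0],"spin": 0,"jaw": 50}]}}

```text
clock: 20.6
eef_pos: [528.5, -152.9, 387.6]
eef_rot: [3.141, 0.001, 1.669]
wrist_force: [-0.1, -0.7, -0.2]
finger_gap: 49.8
```

```bash
python3 - <<'E'
from red import *
np.set_printoptions(precision=2,suppress=True)
w=cam("wrist");c=cam("scene");t=cam("top")
s=manip.read_state();print(s["eef_pos"],s["wrist_force"],s["clock"])
for r in redc(w):
    x,y,ww,h,_=r[0];print(r,bydepth(w,r[1]),bydepth(w,(x+ww/2,y+h-9)))
a=cv2.resize(w["color"][60:290,110:420],(500,371),interpolation=cv2.INTER_CUBIC);b=cv2.resize(t["color"][140:220,180:350],(500,235),interpolation=cv2.INTER_CUBIC);d=cv2.resize(c["color"][150:300,130:250],(297,371),interpolation=cv2.INTER_CUBIC)
cv2.imwrite("pics/w8.png",np.hstack([np.vstack([a,b[:229]]),np.vstack([d,np.zeros((229,297,3),np.uint8)])]))
E
```

```text
[ 528.45 -153.65  386.88] [-0.34  0.64 -0.24] 20.75
([241, 228, 25, 40, 791], [252.7, 248.2]) [ 533.01 -197.68  227.38] [ 534.67 -207.55  227.47]
([320, 224, 56, 7, 359], [346.9, 227.0]) [ 654.83 -216.91  100.91] [ 662.33 -217.07   80.81]
([265, 224, 29, 7, 199], [279.1, 227.0]) [ 569.33 -225.3   101.04] [ 571.69 -226.17   80.4 ]
```

View pics/w8.png

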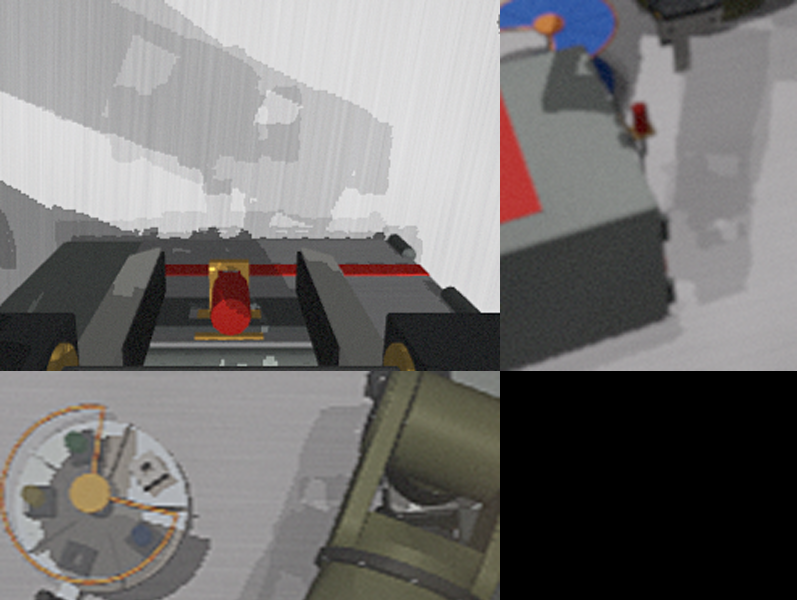

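The pin hangs with its head top at z 227.4 (188 + 40 expected), and the other three pins are still in their pockets. One numeric check of the hasp remains.

```bash
python3 - <<'E'
from h import *
np.set_printoptions(precision=2,suppress=True)
c=cam("wrist");v,u=np.mgrid[0:384,0:512];D=c["depth"];k=D>0
P=(np.c_[(u[k]-c["cx"])/c["f"],(v[k]-c["cy"])/c["f"],np.ones(k.sum())]*D[k][:,None]-c["t"])@c["R"]
uu=np.array([.9954,.0958]);n=np.array([-.0958,.9954]);q=P[:,:2]-[532,-203]
s=q@uu;o=q@n+30
for lo,hi in((-60,-50),(-50,-40),(-40,-30),(-30,-20),(20,30),(30,40),(40,50)):
    for z0,z1 in((168,203),(135,160)):
        m=(s>lo)&(s<hi)&(P[:,2]>z0)&(P[:,2]<z1)&(o<60);print((lo,hi),z0,np.median(o[m]) if m.sum()>5 else None,m.sum(),end=" | ")
    print()
print(manip.read_state()["clock"])
for x in finder.find_in("wrist","hasp")[:2]: print(x)
E
```

```text
(-60, -50) 168 None 0 | (-60, -50) 135 None 0 | 
(-50, -40) 168 9.795570914330522 58 | (-50, -40) 135 2.985660031816442 22 | 
(-40, -30) 168 10.041733323688863 177 | (-40, -30) 135 2.954793491022297 43 | 
(-30, -20) 168 9.930386929129796 193 | (-30, -20) 135 2.959004529340543 44 | 
(20, 30) 168 10.247256578910168 187 | (20, 30) 135 3.1948410399819345 44 | 
(30, 40) 168 10.24690838471822 184 | (30, 40) 135 3.1463589703963653 42 | 
(40, 50) 168 10.233279988959179 90 | (40, 50) 135 3.2829155198505475 30 | 
20.8
{'uv': [268.4, 257.4], 'p': 0.77}
```

The strap's outer face is a uniform 10 mm from the front along its whole length, so the hasp is fully home.

```bash
python3 -c "
from cell import manip
print(manip.sign_off())"
```

```text
the job is handed in; nothing more can be done
None
```

The meal carrier is locked: the red pin hangs through the staple in front of the closed hasp. I handed the job in at about 21 s, with the gripper open and clear of everything.

**What I did:**
- I gripped the black handle and turned the tray about 128° clockwise, which put the red pin within about 1° of the middle of the opening, and lifted it straight out there.
- With the pin still in hand, I pushed the hasp closed with the back of a finger until it met its stop. The highest force I read was about 19 N.
- I then lowered the pin through the staple hole, with no contact force as the foot went in, and released it.

**Last checks:**
- **Pin:** its head top is at 227.4 mm against 228 mm expected, so it is seated on the staple and stands upright.
- **Hasp:** its outer face measures 9.8–10.2 mm from the carrier front at every point sampled, so it is parallel and fully home.
- **Other pins:** the top view shows blue, green and yellow still in their pockets.
- **Jar:** I never went near it, but it was not in the final pictures.

**Disagreements:** the hole's position from the contact point and from the picture differed by about 2 mm; the close-up settled it before I inserted the pin. The networks often missed the pins, so I located those by colour and geometry instead. I read 3–7 N on the wrist while holding the handle; it had no effect.

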